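# Hang the snap gauge on the spring hook in the gauge cabinet

## Task

Take the yellow-handled snap gauge out of the wooden block, bring it down through the yellow-edged hatch in the roof of the blue gauge cabinet without it or you touching the cabinet, and hang it by its eye on the brass hook inside: push the plate back against the red spring bumper, lower it behind the upturned lip until the peg carries it, and let go so that it hangs upright there. Be gentle with the hook, never pressing or knocking it with more than about 20 N, and leave the plug gauge, oil can and wrench where they are.

Things in the scene. Friction and masses are not known exactly. Their poses are not given: they have to be found in the camera images.
- gauge: steel snap gauge, 0.2 to 0.33 kg, upright in the block's slot; origin: middle of its underside, z up, x normal to its plate (both faces alike). Plate 8 mm thick (x), 44 mm wide (y), 110 mm high: jaws z 0 to 45, rectangular eye right through it 22 mm wide (y), z 55 to 95, top bar z 95 to 110; then the yellow handle, z 110 to 160
- gauge_grip (a point): point to grip: in the yellow handle (12 mm thick along the gauge's x, 26 mm wide, 50 mm high), 138 mm above the gauge's underside, 22 mm below the handle's top; fingers close along the gauge's x
- gauge_eye (a point): middle of the upper edge of the gauge's eye, 95 mm above its underside, mid plate; this edge finally rests on the peg. The gauge's forces on peg, lip, bumper and bracket are added up (about 11 N when hung, clamped between bumper and lip), so press lightly
- block: fixed wooden block 90 mm (x) by 170 mm (y), 45 mm high, origin at the middle of its underside. The gauge stands 30 mm deep in a slot (11 x 47 mm) at y = -35 mm, a plug gauge in a round hole at y = +50 mm
- cabinet: fixed blue sheet-steel cabinet 210 mm (x) by 180 mm (y), 185 mm high, origin at the middle of its underside, z up. Its +x side is open, walls on the other three; inner floor at z = 6 mm. Neither gauge nor robot may touch it; the strip and hook inside do not count as cabinet
- hatch (a point): centre of the yellow-edged hatch in the cabinet's roof, at the roof's top face (roof 4 mm thick): a rectangular hole, 160 mm along the cabinet's x by 70 mm along its y
- hook_plate: aluminium strip on the inside of the cabinet's -x wall, carrying hook and bumper; same frame as the cabinet. The hook, a brass peg (8 mm wide, 8 mm high) along +x at y = 0, ends in a lip. It is clamped anywhere within 5 mm up or down and 14 mm in or out (x) of nominal: this setting is NOT measured, differs each time, and must be felt or seen
- hook_mark (a point): fixed mark of the nominal seat: where gauge_eye would come with the hook at nominal setting, on top of the peg at mid plate, 118 mm above the cabinet's underside. The true seat is off by the unmeasured setting (z +-5, x +-14 mm). From the seat the upturned lip stands 4 to 10 mm along +x (the peg ends there), 8 mm wide, 14 mm above the peg's top
- bumper_mark (a point): fixed mark: nominal face of the red bumper at rest, 1 mm to -x of hook_mark, 5 mm behind the lip; shifts with the hook. Slick plate 32 mm wide, 40 high, top 6 mm above the peg's top; yields to -x, damped: 1.6 N at first, 0.8 N more per mm; after 6 mm (6.4 N) the gauge meets a rigid steel bracket. It fits behind the lip only with the bumper pressed in 3 mm or more
- plug_gauge: steel plug gauge, 20 mm diameter, 90 mm long, upright in the block, origin at the middle of its underside; leave alone
- oil_can: red can, 56 mm diameter, 85 mm high, on the bench, origin at the middle of its underside; leave alone
- wrench: steel wrench lying flat on the bench, roughly along x, handle towards the robot; leave alone
There are look-alikes about, which are no part of the job. What is shaped like the gauge but green or orange is not meant.

How it is judged:
By the outcome, as a careful person would: the job done as asked, in the order asked, and still so for the second after the job is handed in, with the robot touching nothing.
It also fails if it takes over 72 s, if anything falls off the work surface, if the arm or the gripper's body presses on something with over 40 N, if the wrist force passes 120 N, or if a joint passes its speed limit or range.

## Robot

A 6-joint arm with a two-finger parallel gripper is mounted at the origin on the work surface. World frame = base frame: x ahead of the robot, y to its left, z up, the work surface at z = 0. Lengths are in mm, angles in rad, forces in N, time in s.
With the tool pointing down it reaches from about 300 to 775 mm from the base axis. Payload 14.6 kg.
Tool frame: the origin (TCP) lies between the finger pads; the fingertips stand 8 mm ahead of it and the grasp point (between the pads) lies 11 mm behind it; z points along the fingers, y is the direction in which the jaws open and shut (so a half turn about z gives the same grasp; the last joint's range is limited). The gripper opens to 94 mm and grips with 3 to 60 N. Pads are 16 mm wide; open, the fingers measure 119 mm over their backs; the gripper's body (75 mm by 177 mm) begins 78 mm behind the grasp point.
Start: joints at [-1.192, 0.3, 1.521, -0, 1.321, -0.067], TCP at [237.141, -496.239, 213.446] pointing down, gripper open.
Joint ranges: [-3.03, 3.03], [-0.79, 2.21], [0.23, 2.52], [-1.04, 4.18], [0, 3.07], [-2.55, 2.55]. Speed limits (rad/s): [2.22, 2.22, 2.57, 3.14, 3.14, 3.14].

## Interface

Orientations are given as [roll, pitch, yaw] about the fixed x, y, z axes, in that order (R = Rz(yaw) Ry(pitch) Rx(roll)).
In Python, from cell import manip gives the robot as it stands. The module is installed in compiled form; this text tells all that it offers.
- The arm moves only by the tool send_rows, never from a script. Its argument "series" is a list that holds one entry, the list of rows, each a list of 5 numbers: the opening, from 0 (shut) to 1 (fully open), then the shift along the tool's x, y, z in mm, then the turn about the tool's z in degrees. In form: [[[gripper, dx, dy, dz, roll], ...]]. A call has 1 to 10 rows; each row is the pose to reach, as a shift and turn from the pose commanded when the call began, along the tool's axes at that moment; what a row does not reach only later rows make up. A row lasts 1/10 s, in which the tool goes at most 50 mm and 8.59 degrees, less where a joint would pass 70% of its speed; a pose out of reach is approached as far as the arm can. A call with a gripper value outside its range is refused whole. The fingers move at their own pace and stop on an object; "newtons" is the grip in N (left out, the last holds). Time passes only in rows, so rows that repeat a pose let the fingers close. It gives the time, the measured TCP pose, the force and the opening at its end, in the units of the state.
- manip.read_state(): the state, without advancing time (a new reading comes with each control period).
- manip.camera(name): name is "side" or "top" or "wrist"; returns a dict with "img" (384x512x3 uint8, red, green, blue), "vfov" (degrees; the focal length in pixels is half the picture's height over the tangent of half this angle, whatever the lens; pixels are square), "cx", "cy" (the principal point, pixels), "pose" (4x4, takes a point from camera to world coordinates); the wrist camera has in their place "T_tool_cam" (4x4, takes a point from camera to tool coordinates, whose origin is the TCP and whose axes are the flange's). Camera axes: x right, y down, z forward; pixel columns grow to the right and rows downward; lengths in mm; the calibration is good to about 2 mm. A picture is of the moment at which its call begins: read the wrist's pose just before it. There is no depth.
- manip.sign_off(): hands the job in, once; it reports no verdict.
Trained networks look in a picture, given as the dict that the camera call returned (one of the last four; its "shot" number tells which), for a name from the list of things; names that differ only in an ending like _2 or _b are one class to them, and where a whole thing is asked for, a point or a joint stands for the part that bears it (a point fixed in the world has none). Each returns a list of dicts, best first, with "conf" (0 to 1); they miss things now and then, are a little off and sometimes report something else, mostly with a low value. They report only what shows in the picture. A call takes as long as a camera call. They do not tell look-alikes from the thing itself.
- manip.find_in(target, picture): "rect" ([left, top, width, height] in pixels, round what is visible of it).
- manip.silhouettes(target, picture): "pixels" (384x512 bool, what is visible of it) and "rect" ([left, top, width, height] in pixels, round what is visible of it).
The state is a dict: "clock": time; "joints": joint angles; "qd": joint speeds; "effort": joint torques, N m; "eef_pos": TCP position; "eef_rot": TCP orientation; "wrist_force": force on the tool from outside, world axes, zero at the start; "moment": the same for the moment, N m; "finger_gap": finger opening in mm.
Only numpy, scipy, OpenCV 4.12 (cv2) and the standard library are available. Lean on these libraries where they do the work, as an engineer would, in place of code of your own. Each camera call takes 0.05 s, during which the arm holds its last target. There are 200 camera calls.

## Working session

There is one attempt and no reset: what is moved stays moved. The work goes in short steps, Python scripts to look and compute and a tool call to move; the robot and the scene stay as the last step left them, time stands still between calls to the robot, and variables do not carry over. Pictures are saved under pics/ and viewed, about 8 in all and at most 12, crops included, and the job is handed in when it is done.

Besides the shell and the picture viewer there is one more tool, called after "Request:" as name([rows], argument=value, ...), one row to a line, values as JSON. send_rows: Moves the arm, as the interface text tells. Its arguments: {"type":"object","properties":{"series":{"type":"array"},"newtons":{"type":"number"}},"required":["series"]}

```bash
mkdir -p pics; python3 - <<'E'
from cell import manip
import cv2,numpy as np
s=manip.read_state();print(s)
ims=[]
for n in ["side","top","wrist"]:
    p=manip.camera(n);print(n,p["vfov"],p["cx"],p["cy"],np.round(p.get("pose",p.get("T_tool_cam")),3).tolist(),[k for k in p])
    for t in ["gauge","block","cabinet","hook_plate","plug_gauge","oil_can","wrench"]:
        print(t,[(np.round(d["rect"]).tolist(),round(d["conf"],2)) for d in manip.find_in(t,p)][:4])
    ims.append(p["img"][:,:,::-1])
cv2.imwrite("pics/side.png",cv2.resize(ims[0],(800,600)));cv2.imwrite("pics/top.png",cv2.resize(ims[1],(800,600)));cv2.imwrite("pics/wrist.png",ims[2])
E
```

```text
{'clock': 0.0, 'joints': array([-1.19160574e+00,  3.00470365e-01,  1.52158282e+00,  3.13297137e-06,
        1.32069375e+00, -6.66001539e-02]), 'qd': array([-1.21753843e-03, -5.75872117e-05,  5.10127040e-04, -4.74218401e-04,
        8.11715155e-04,  4.89988540e-04]), 'effort': array([-2.00773713e-03, -5.31815743e+01, -3.52735770e+01,  7.07548088e-02,
        2.44024774e-02, -9.68717723e-05]), 'eef_pos': array([ 237.04847034, -496.01396671,  212.88599038]), 'eef_rot': array([-3.14044113e+00, -7.98463084e-05,  4.45789914e-01]), 'wrist_force': array([-0.69765034,  0.18883617, -0.18553433]), 'moment': array([-0.02105927, -0.04348932,  0.02659869]), 'finger_gap': 94.17778648068361}
side 43.97242297149358 254.25046105796525 199.4200104352896 [[-0.786, -0.375, 0.491, 38.555], [-0.618, 0.462, -0.636, 631.153], [0.012, -0.804, -0.595, 730.573], [0.0, 0.0, 0.0, 1.0]] ['img', 'vfov', 'cx', 'cy', 'pose', 'shot']
gauge [([349.0, 164.0, 17.0, 60.0], 0.73), ([322.0, 130.0, 20.0, 56.0], 0.72), ([299.0, 148.0, 20.0, 48.0], 0.61)]
block [([256.0, 183.0, 80.0, 54.0], 0.62)]
cabinet [([84.0, 198.0, 163.0
[... 458 characters left out ...]
0, 17.0], 0.68), ([280.0, 164.0, 81.0, 59.0], 0.22)]
block [([278.0, 166.0, 86.0, 60.0], 0.83), ([73.0, 128.0, 122.0, 120.0], 0.51)]
cabinet [([74.0, 127.0, 118.0, 122.0], 0.72)]
hook_plate [([126.0, 180.0, 15.0, 49.0], 0.89)]
plug_gauge [([292.0, 183.0, 15.0, 8.0], 0.64)]
oil_can [([228.0, 246.0, 21.0, 25.0], 0.57), ([280.0, 162.0, 85.0, 62.0], 0.56)]
wrench [([232.0, 100.0, 19.0, 72.0], 0.89)]
wrist 69.68273515599633 258.4772147902717 190.40131090988478 [[-0.0, -0.965, -0.262, 76.387], [1.0, -0.0, 0.0, 0.583], [-0.0, -0.262, 0.965, -170.468], [0.0, 0.0, 0.0, 1.0]] ['img', 'vfov', 'cx', 'cy', 'T_tool_cam', 'shot']
gauge []
block []
cabinet []
hook_plate []
plug_gauge []
oil_can []
wrench []
```

View pics/side.png

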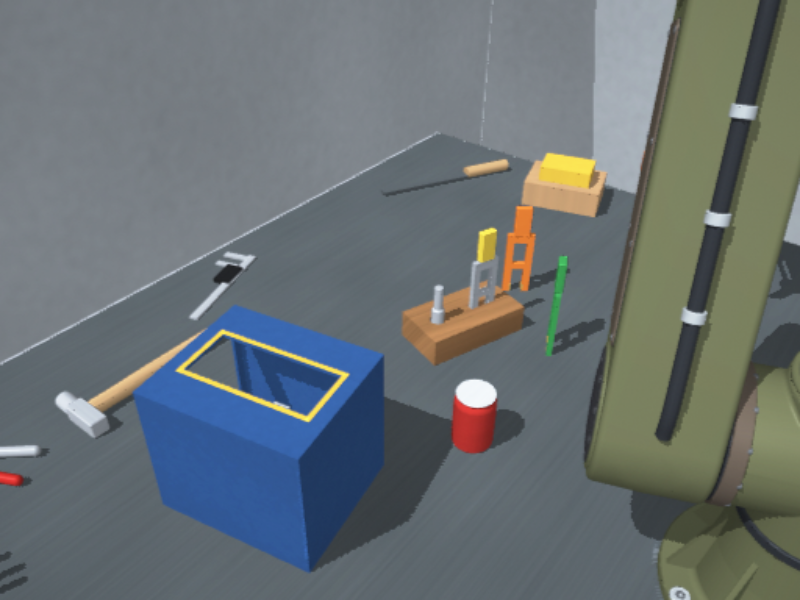

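View pics/top.png

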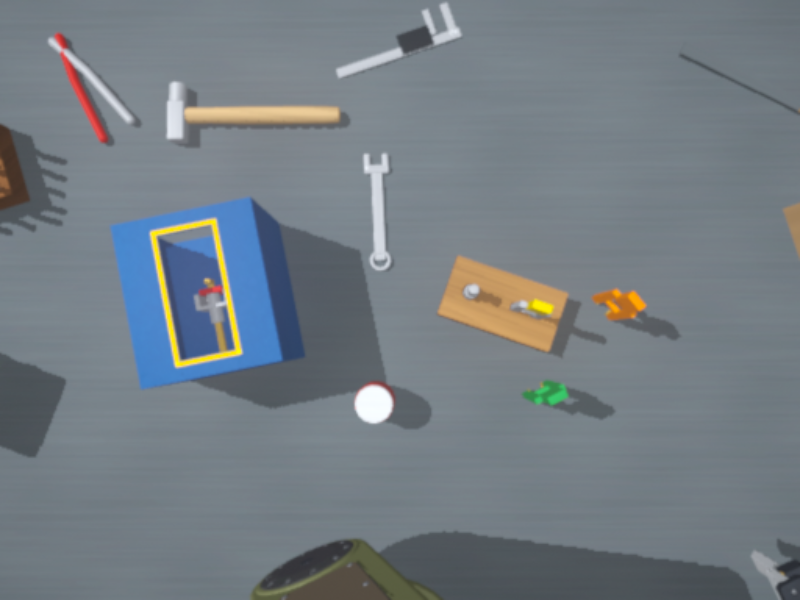

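The pictures show three look-alike gauges in the 800-px top view: yellow-handled and standing in the block at (541,306), orange at (620,303), green at (545,393). Yellow in the block is the right one, and the side view agrees at (487,245). The cabinet is at the left, with its hatch around (196,293). The hook lip and red bumper show at (209,287), and the peg comes from the lower (-x, robot-side) wall.

```bash
cat > h.py <<'E'
import numpy as np,cv2
from scipy.spatial.transform import Rotation as R
from cell import manip
def f(p): return p["img"].shape[0]/2/np.tan(np.radians(p["vfov"]/2))
def tool(s):
    T=np.eye(4);T[:3,:3]=R.from_euler("xyz",s["eef_rot"]).as_matrix();T[:3,3]=s["eef_pos"];return T
def shot(n):
    s=manip.read_state();p=manip.camera(n)
    if n=="wrist":p["pose"]=tool(s)@p["T_tool_cam"]
    return p
def ray(p,uv):
    d=p["pose"][:3,:3]@np.array([(uv[0]-p["cx"])/f(p),(uv[1]-p["cy"])/f(p),1]);return p["pose"][:3,3],d
def atz(p,uv,z):
    o,d=ray(p,uv);return o+d*(z-o[2])/d[2]
def proj(p,X):
    T=np.linalg.inv(p["pose"]);c=T[:3,:3]@np.asarray(X,float)+T[:3,3];return np.array([p["cx"],p["cy"]])+f(p)*c[:2]/c[2]
def tri(ps,uvs):
    A=np.zeros((3,3));b=np.zeros(3)
    for p,uv in zip(ps,uvs):
        o,d=ray(p,uv);d=d/np.linalg.norm(d);M=np.eye(3)-np.outer(d,d);A+=M;b+=M@o
    return np.linalg.solve(A,b)
def yellow(p):
    h=cv2.cvtColor(p["img"],cv2.COLOR_RGB2HSV);return cv2.inRange(h,(22,130,90),(34,255,255))
E
python3 - <<'E'
from h import *
ps=[shot("top"),shot("side")];hc=[];gc=[]
for p in ps:
    m=yellow(p);n,l,st,c=cv2.connectedComponentsWithStats(m)
    for i in range(1,n):
        if st[i,4]>25: print(st[i].tolist(),c[i].round(1))
p=ps[0];m=yellow(p);n,l,st,c=cv2.connectedComponentsWithStats(m)
for i in range(1,n):
    if st[i,4]<60: continue
    pts=cv2.findNonZero((l==i).astype(np.uint8)).astype(np.float32).reshape(-1,2)
    z=185 if st[i,2]>40 and st[i,0]<200 else 175
    W=np.array([atz(p,u,z)[:2] for u in pts],np.float32)
    print("z",z,cv2.minAreaRect(W),cv2.boxPoints(cv2.minAreaRect(W)).round(1).tolist())
bl=manip.silhouettes("block",p)[0]["pixels"];W=np.array([atz(p,u,45)[:2] for u in cv2.findNonZero(bl.astype(np.uint8)).reshape(-1,2)],np.float32);print("block",cv2.minAreaRect(W))
a=p["img"][120:260,60:200,::-1];b=p["img"][150:250,270:410,::-1]
s=ps[1]["img"][130:240,255:395,::-1]
cv2.imwrite("pics/crop1.png",cv2.vconcat([cv2.resize(np.hstack([a[:100],b]),None,fx=2.8,fy=2.8),cv2.resize(np.hstack([s,ps[1]["img"][190:300,100:240,::-1]]),None,fx=2.8,fy=2.8)]))
E
```

```text
[97, 140, 57, 95, 660] [124.7 187.7]
[337, 191, 18, 10, 122] [345.6 196. ]
[345, 98, 36, 22, 589] [362.3 108.6]
[306, 146, 12, 22, 216] [311.3 156.3]
[113, 211, 110, 59, 625] [168.9 241. ]
z 185 ((536.6925048828125, 230.99508666992188), (172.5750732421875, 82.8731689453125), 11.410865783691406) [[443.8999938964844, 254.5], [460.29998779296875, 173.3000030517578], [629.5, 207.39999389648438], [613.0999755859375, 288.70001220703125]]
z 175 ((517.6301879882812, -202.58297729492188), (32.32940673828125, 16.270536422729492), 71.29116821289062) [[504.70001220703125, -215.3000030517578], [520.2000122070312, -220.5], [530.5, -189.89999389648438], [515.0999755859375, -184.6999969482422]]
block ((528.4699096679688, -170.99380493164062), (170.32321166992188, 92.46148681640625), 70.46221160888672)
```

View pics/crop1.png

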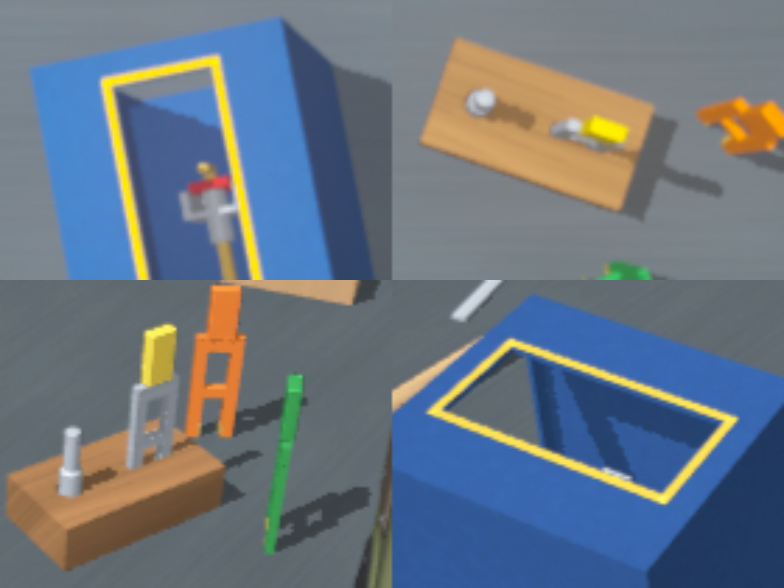

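The crop confirms the choice: the yellow-handled steel gauge stands in the block (crop 605,130 top, 158,355 side), with orange beside it and green on the bench. Block pose plus slot offset gives (516.8,-204), and the handle ray gives (517.6,-202.6), so they agree. The hatch measures 172x83 outside its yellow edge, centred at (536.7,231), with the cabinet's yaw at 11.4°. I'll move above the gauge, with tool yaw going from 25.5° to about 70.7°.

Request:
send_rows([
  [[1,20,-8,-40,-4],[1,60,-22,-47,-9],[1,105,-40,-47,-14],[1,150,-57,-47,-19],[1,195,-74,-47,-24],[1,240,-91,-47,-29],[1,285,-108,-47,-34],[1,325,-123,-47,-39],[1,360,-136,-47,-43],[1,379,-143,-47,-45]],
])

```text
clock: 2.35
eef_pos: [518.9, -201.6, 260.3]
eef_rot: [-3.142, -0.0, 1.236]
wrist_force: [0.1, -1.1, 0.4]
finger_gap: 94.2
```

Request:
send_rows([
  [[1,0,0,0,0],[1,0,0,0,0],[1,0,0,0,0]],
])

```text
clock: 2.65
eef_pos: [516.8, -204.7, 260.5]
eef_rot: [-3.142, 0.0, 1.229]
wrist_force: [0.4, -0.0, 0.6]
finger_gap: 94.3
```

```bash
python3 - <<'E'
from h import *
p=shot("wrist");s=manip.read_state();print(s["eef_pos"],np.degrees(s["eef_rot"]),s["clock"])
m=yellow(p);n,l,st,c=cv2.connectedComponentsWithStats(m)
T=tool(s)
for i in range(1,n):
    if st[i,4]>60:
        pts=cv2.findNonZero((l==i).astype(np.uint8)).reshape(-1,2).astype(np.float32)
        W=np.array([atz(p,u,175)[:2] for u in pts],np.float32);print(st[i].tolist(),cv2.minAreaRect(W))
for X in [(517,-203,175)]: print(proj(p,X))
cv2.imwrite("pics/w1.png",p["img"][:,:,::-1])
E
```

```text
[ 516.81873538 -204.69560738  260.57841732] [1.79993401e+02 7.41993530e-03 7.04341596e+01] 2.7
[254, 174, 13, 36, 440] ((520.5094604492188, -200.71372985839844), (34.96377182006836, 11.735713005065918), 70.4171371459961)
[76, 282, 10, 22, 67] ((301.3545227050781, -241.2275848388672), (28.892484664916992, 5.722517013549805), 46.59607696533203)
[434, 306, 12, 26, 115] ((658.5891723632812, -402.6634216308594), (32.59104537963867, 11.616718292236328), 86.46324157714844)
[72, 309, 8, 22, 70] ((279.4356689453125, -270.0594177246094), (27.519882202148438, 6.26785945892334), 69.61441802978516)
[257.38712661 195.1238536 ]
```

View pics/w1.png

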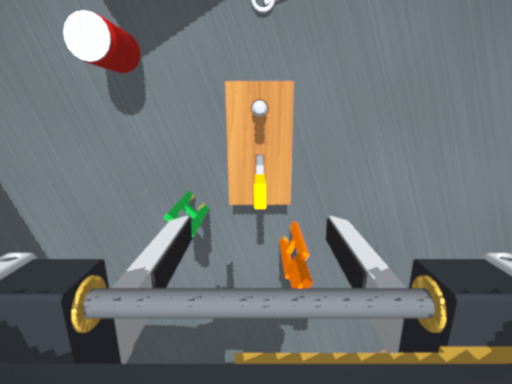

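The wrist view shows the yellow handle at (260,191), upright between the fingers and aligned to 0.1°. The offset is about 2 mm along tool y. I'll descend partway and measure again.

Request:
send_rows([
  [[1,0,0.3,15,0],[1,0,0.6,30,0],[1,0,1,45,0],[1,0,1,56,0],[1,0,1,60,0],[1,0,1,60,0],[1,0,1,60,0]],
])

```text
clock: 3.4
eef_pos: [518.5, -204.4, 201.1]
eef_rot: [3.141, 0.0, 1.231]
wrist_force: [-0.8, -0.7, 0.2]
finger_gap: 94.1
```

```bash
python3 - <<'E'
from h import *
p=shot("wrist");s=manip.read_state();T=tool(s);print(s["eef_pos"],s["wrist_force"])
m=yellow(p);n,l,st,c=cv2.connectedComponentsWithStats(m)
for i in range(1,n):
    if 220<c[i][0]<300 and st[i,4]>60:
        pts=cv2.findNonZero((l==i).astype(np.uint8)).reshape(-1,2)
        W=np.array([T[:3,:3].T@(atz(p,u,175)-T[:3,3]) for u in pts]);print(st[i].tolist(),W.min(0),W.max(0))
q=shot("top")
h=cv2.cvtColor(q["img"],cv2.COLOR_RGB2HSV)
E
```

```text
[ 518.58031298 -204.30821128  201.23232779] [1.12342431 0.37149069 0.65750108]
[250, 188, 17, 47, 729] [-12.45310665  -5.88739495  26.22484681] [24.2548316   6.39591738 26.24037335]
```

Request:
send_rows([
  [[1,0.5,0,15,0],[1,0.5,0,30,0],[1,0.5,0,45,0],[1,0.5,0,55,0],[1,0.5,0,59,0],[1,0.5,0,59,0],[1,0.5,0,59,0]],
])

```text
clock: 4.2
eef_pos: [518.8, -203.8, 142.1]
eef_rot: [3.141, 0.0, 1.231]
wrist_force: [0.4, 0.1, 0.9]
finger_gap: 94.0
```

Request:
send_rows([
  [[0,0,0,0,0],[0,0,0,0,0],[0,0,0,0,0],[0,0,0,0,0],[0,0,0,0,0],[0,0,0,0,0],[0,0,0,0,0],[0,0,0,0,0]],
], newtons=30)

```text
clock: 5.0
eef_pos: [518.6, -203.7, 141.5]
eef_rot: [-3.142, -0.0, 1.231]
wrist_force: [-1.1, -0.4, 0.1]
finger_gap: 33.4
```

Request:
send_rows([
  [[0,0,0,0,0],[0,0,0,0,0],[0,0,0,0,0],[0,0,0,0,0],[0,0,0,0,0],[0,0,0,0,0]],
])

```text
clock: 5.6
eef_pos: [518.6, -203.7, 141.4]
eef_rot: [-3.142, 0.0, 1.231]
wrist_force: [-1.3, -0.6, 0.8]
finger_gap: 11.6
```

Request:
send_rows([
  [[0,0,0,-5,0],[0,0,0,-10,0],[0,0,0,-18,0],[0,0,0,-28,0],[0,0,0,-40,0],[0,0,0,-60,0],[0,0,0,-85,0],[0,0,0,-115,0],[0,0,0,-150,0],[0,0,0,-180,0]],
])

```text
clock: 6.6
eef_pos: [518.4, -203.6, 324.3]
eef_rot: [3.14, 0.0, 1.231]
wrist_force: [-0.1, -0.2, -2.8]
finger_gap: 11.6
```

```bash
python3 - <<'E'
from h import *
s=manip.read_state();T=tool(s);print(s["eef_pos"],np.degrees(s["eef_rot"]),s["wrist_force"],s["moment"],s["finger_gap"])
c=np.array([536.7,231,0]);a=np.radians(11.4)
D=np.array([536.7,231.0,345])-s["eef_pos"]
print("to above hatch, tool axes",T[:3,:3].T@D)
p=shot("wrist");cv2.imwrite("pics/w2.png",p["img"][:,:,::-1])
E
```

```text
[ 518.37169334 -203.55848011  324.31652082] [1.79905471e+02 7.68746271e-03 7.05421019e+01] [-0.13006776 -0.16022795 -2.82279297] [-0.06631812 -0.0354066   0.0023088 ] 11.550880368346172
to above hatch, tool axes [ 415.84197296 -127.4416543   -20.94955959]
```

Grip gap is 11.6 mm and the lifted load is about 2.8 N, so the gauge is held. I'll go next to the cabinet, stopping 80 mm short so the wrist camera looks straight down through the hatch.

Request:
send_rows([
  [[0,8,-2,-10,-3],[0,35,-9,-26,-6],[0,80,-20,-26,-10],[0,125,-31,-26,-14],[0,170,-42,-26,-18],[0,215,-53,-26,-22],[0,260,-65,-26,-26],[0,300,-75,-26,-29],[0,330,-82,-26,-30.9],[0,347,-86.5,-26,-30.9]],
])

```text
clock: 7.65
eef_pos: [552.3, 154.5, 347.9]
eef_rot: [3.141, -0.0, 1.773]
wrist_force: [1.3, -1.2, -2.6]
finger_gap: 12.0
```

Request:
send_rows([
  [[0,0,0,0,0],[0,0,0,0,0],[0,0,0,0,0],[0,0,0,0,0]],
])

```text
clock: 8.05
eef_pos: [552.7, 151.2, 347.7]
eef_rot: [3.141, 0.0, 1.769]
wrist_force: [0.1, -0.4, -3.2]
finger_gap: 11.7
```

```bash
python3 - <<'E'
from h import *
p=shot("wrist");s=manip.read_state();T=tool(s);print(s["eef_pos"],np.degrees(s["eef_rot"]),s["clock"])
np.save("wA.npy",dict(p),allow_pickle=True)
m=yellow(p);n,l,st,c=cv2.connectedComponentsWithStats(m)
for i in range(1,n):
    if st[i,4]>200:
        W=np.array([atz(p,u,185)[:2] for u in cv2.findNonZero((l==i).astype(np.uint8)).reshape(-1,2)],np.float32);print(st[i].tolist(),cv2.minAreaRect(W))
u=[proj(p,(x,y,185)) for x,y in [(443.9,254.5),(460.3,173.3),(629.5,207.4),(613.1,288.7)]];print(np.round(u))
u=np.array(u);a=np.clip(u.min(0).astype(int)-8,0,None);b=u.max(0).astype(int)+8
print(a,b)
cr=p["img"][a[1]:b[1],a[0]:b[0],::-1];k=min(800/cr.shape[1],600/cr.shape[0]);print(k)
cv2.imwrite("pics/w3.png",cv2.resize(cr,None,fx=k,fy=k,interpolation=cv2.INTER_CUBIC))
q=shot("top");np.save("tA.npy",dict(q),allow_pickle=True)
print(manip.find_in("hook_plate",p)[:2])
E
```

```text
[552.6417094  151.41958954 347.68021872] [1.79985244e+02 1.44124608e-03 1.01359288e+02] 8.1
[182, 72, 154, 75, 2203] ((537.146484375, 231.14584350585938), (172.99082946777344, 82.35428619384766), 11.325024604797363)
[247, 210, 24, 70, 1480] ((571.0724487304688, 62.26426315307617), (30.580991744995117, 100.17526245117188), 10.698352813720703)
[[181.  72.]
 [186. 146.]
 [330. 146.]
 [335.  72.]]
[172  63] [343 154]
4.678362573099415
[{'rect': [192.8, 90.4, 83.5, 42.1], 'conf': 0.62}]
```

View pics/w3.png

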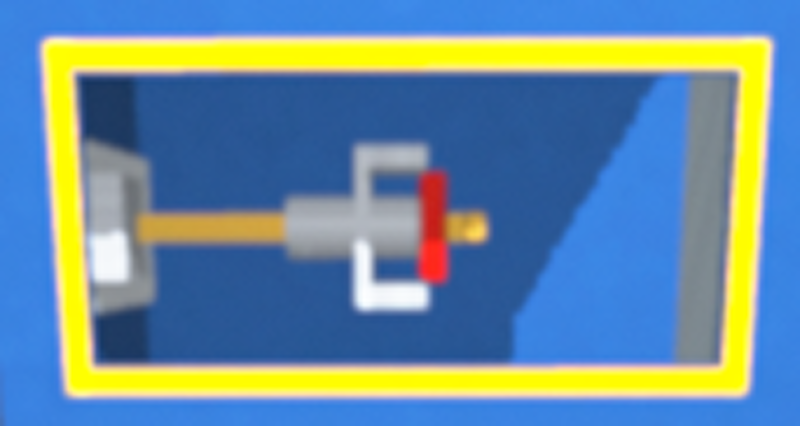

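The crop shows the hatch interior. The lip end is at crop x 488, the bumper face at x 447, the peg centre at row 228, with the strip at the left and the open side to the right. The hatch refit is (537.1,231.1), yaw 11.33°, which agrees with the top camera. Next I compute the seat in the cabinet frame.

```bash
python3 - <<'E'
from h import *
p=np.load("wA.npy",allow_pickle=True).item();q=np.load("tA.npy",allow_pickle=True).item()
H=np.array([537.1,231.1]);a=np.radians(11.36);C=np.array([[np.cos(a),np.sin(a)],[-np.sin(a),np.cos(a)]])
px=lambda u,v:(172+u/4.678,63+v/4.678)
for n,uv,h in [("lip end",(488,228),14),("bumper face bottomcorner",(447,281),6),("bumper face top corner",(447,172),6),("bumper back",(421,228),6),("peg root",(140,228),0)]:
    for dz in (-5,0,5): print(n,dz,(C@(atz(p,px(*uv),118+h+dz)[:2]-H)).round(1))
# bumper red in both cams: centroid, triangulate
for P in (p,q):
    h=cv2.cvtColor(P["img"],cv2.COLOR_RGB2HSV);m=cv2.inRange(h,(0,150,80),(6,255,255))|cv2.inRange(h,(174,150,80),(180,255,255))
    n,l,st,c=cv2.connectedComponentsWithStats(m)
    for i in range(1,n):
        w=C@(atz(P,c[i],124)[:2]-H)
        if abs(w[0])<80 and abs(w[1])<40: print(st[i].tolist(),c[i],w.round(1))
T=p["pose"];print("cam in cab",(C@(T[:2,3]-H)).round(1),T[2,3])
s=manip.read_state();print("tcp in cab",C@(s["eef_pos"][:2]-H))
# gauge handle seen in wrist: offsets in tool frame
m=yellow(p);pts=np.array([u for u in cv2.findNonZero(m).reshape(-1,2) if 205<u[1]<285 and 240<u[0]<280])
print(pts.min(0),pts.max(0))
cr=np.vstack([p["img"][160:300,190:330,::-1]]);cv2.imwrite("pics/grip.png",cv2.resize(cr,None,fx=4,fy=4))
E
```

```text
lip end -5 [24.4 -0.9]
lip end 0 [24.1 -1. ]
lip end 5 [23.8 -1. ]
bumper face bottomcorner -5 [ 12.8 -16.1]
bumper face bottomcorner 0 [ 12.7 -16. ]
bumper face bottomcorner 5 [ 12.5 -15.9]
bumper face top corner -5 [12.6 15. ]
bumper face top corner 0 [12.4 14.8]
bumper face top corner 5 [12.3 14.5]
bumper back -5 [ 5.  -0.8]
bumper back 0 [ 4.9 -0.9]
bumper back 5 [ 4.8 -0.9]
peg root -5 [-79.8  -0.7]
peg root 0 [-78.8  -0.7]
peg root 5 [-77.8  -0.8]
[262, 100, 5, 23, 106] [264.13207547 111.27358491] [ 7.8 -0.3]
cam in cab [-0.  -5.8] 518.1479470586272
tcp in cab [ -0.40930397 -80.86388665]
[247 210] [270 279]
```

View pics/grip.png

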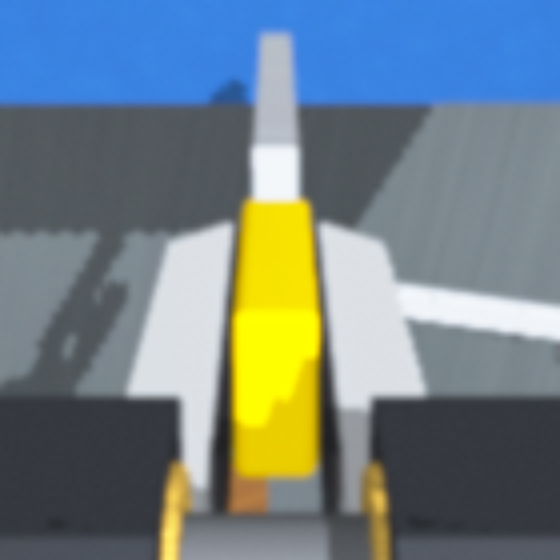

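Grip picture: the gauge hangs straight and centred between the pads, handle at crop column 278. That is about +1.1 mm in tool y by this camera, a common bias that I remove. The lip and bumper readings both put the seat at cabinet x ≈ 13.8, y ≈ -0.6. I'll go over the hatch 32 mm to the +x side of the seat and then descend.

Request:
send_rows([
  [[0,10,6,0,0],[0,30,17,0,0],[0,50,28,0,0],[0,68,38,0,0],[0,79,45,0,0],[0,79.7,45,0,0],[0,79.7,45,0,0],[0,79.7,45,0,0],[0,79.7,45,0,0]],
])

```text
clock: 9.1
eef_pos: [580.8, 238.8, 347.7]
eef_rot: [3.141, -0.0, 1.77]
wrist_force: [0.9, -0.1, -2.1]
finger_gap: 11.9
```

```bash
python3 - <<'E'
from h import *
H=np.array([537.1,231.1]);a=np.radians(11.36);C=np.array([[np.cos(a),np.sin(a)],[-np.sin(a),np.cos(a)]])
p=shot("wrist");s=manip.read_state();print("tcp cab",C@(s["eef_pos"][:2]-H),s["eef_pos"],np.degrees(s["eef_rot"]),s["wrist_force"])
F=[]
for i in range(8): manip.camera("wrist");F.append(manip.read_state()["wrist_force"])
print(C@np.mean(F,0)[:2],np.mean(F,0),np.std(F,0))
cv2.imwrite("pics/w5.png",cv2.resize(p["img"][60:330,120:480,::-1],None,fx=2,fy=2))
E
```

```text
tcp cab [44.42216267 -1.0225692 ] [580.85330327 238.84742774 347.75610869] [1.79977743e+02 7.18895650e-04 1.01404827e+02] [ 0.4493472  -0.21362096 -2.22267462]
[-0.18819787 -0.24880222] [-0.13550357 -0.2809978  -2.4679368 ] [0.36753158 0.30651015 0.53097485]
```

View pics/w5.png

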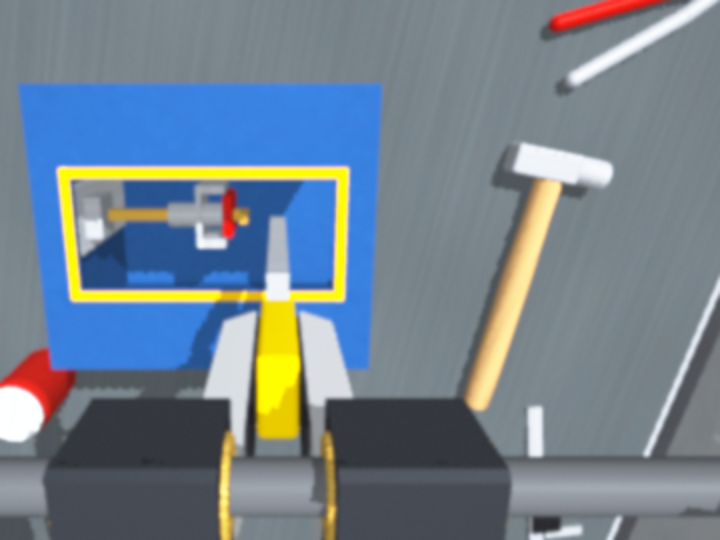

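The gauge sits over the hatch's +x part, clear of the lip at (243,216). I'll descend through the hatch.

Request:
send_rows([
  [[0,0,0,6,0],[0,0,0,20,0],[0,0,0,38,0],[0,0,0,56,0],[0,0,0,74,0],[0,0,0,92,0],[0,0,0,110,0],[0,0,0,120,0],[0,0,0,125,0],[0,0,0,125,0]],
])

```text
clock: 10.55
eef_pos: [580.8, 239.3, 222.2]
eef_rot: [-3.141, 0.0, 1.77]
wrist_force: [-0.4, -0.6, -3.2]
finger_gap: 11.8
```

Request:
send_rows([
  [[0,0,0,8,0],[0,0,0,18,0],[0,0,0,30,0],[0,0,0,42,0],[0,0,0,48,0],[0,0,0,49.5,0],[0,0,0,49.5,0],[0,0,0,49.5,0]],
])

```text
clock: 11.35
eef_pos: [581.1, 239.4, 173.5]
eef_rot: [3.141, -0.0, 1.771]
wrist_force: [-0.4, -0.9, -2.0]
finger_gap: 12.0
```

```bash
cat > st.py <<'E'
from h import *
H=np.array([537.1,231.1]);a=np.radians(11.36);C=np.array([[np.cos(a),np.sin(a)],[-np.sin(a),np.cos(a)]])
def stat():
    F=[];P=[];M=[]
    for i in range(5):
        manip.camera("top");s=manip.read_state();F.append(s["wrist_force"]);P.append(s["eef_pos"]);M.append(s["moment"])
    F=np.mean(F,0);P=np.mean(P,0)
    print("cab xy",(C@(P[:2]-H)).round(2),"z",P[2].round(2),"Fcab",(C@F[:2]).round(2),"Fz",F[2].round(2),"rot",np.degrees(s["eef_rot"]).round(2),"M",np.mean(M,0).round(3),s["finger_gap"].round(2),s["clock"])
E
python3 - <<'E'
from st import *
stat()
p=shot("wrist");cv2.imwrite("pics/w6.png",cv2.resize(p["img"][40:330,100:400,::-1],None,fx=2,fy=2))
E
```

```text
Traceback (most recent call last):
  File "st.py", line 8, in stat
    print("cab xy",(C@(P[:2]-H)).round(2),"z",P[2].round(2),"Fcab",(C@F[:2]).round(2),"Fz",F[2].round(2),"rot",np.degrees(s["eef_rot"]).round(2),"M",np.mean(M,0).round(3),s["finger_gap"].round(2),s["clock"])
                                                                                                                                                                           ^^^^^^^^^^^^^^^^^^^^^
AttributeError: 'float' object has no attribute 'round'
```

```bash
sed -i 's/s\["finger_gap"\].round(2)/round(s["finger_gap"],2)/' st.py
python3 - <<'E'
from st import *
stat()
p=shot("wrist");cv2.imwrite("pics/w6.png",cv2.resize(p["img"][40:330,100:400,::-1],None,fx=2,fy=2))
E
```

```text
cab xy [44.57 -0.5 ] z 173.05 Fcab [0.07 0.22] Fz -2.21 rot [180.    -0.   101.44] M [-0.007 -0.12  -0.008] 11.85 11.85
```

View pics/w6.png

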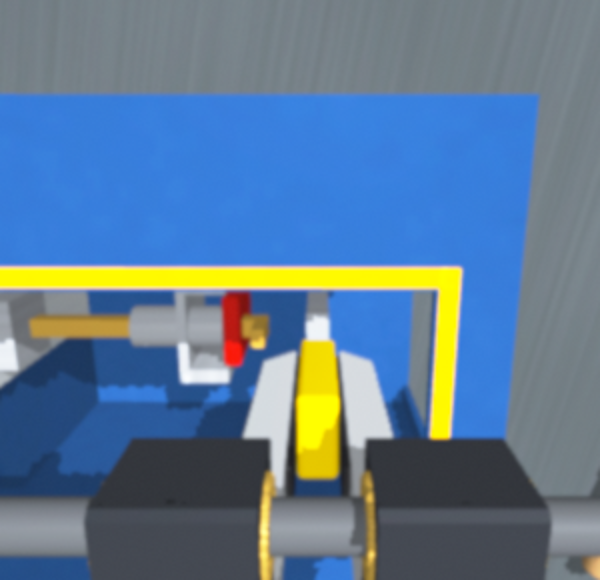

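Gauge and fingers are inside the hatch, with the lip at (268,330), the bumper face at (250,330) and the gauge at (318,330), all clear. I'll move in -x over the lip, slowly, watching the force.

Request:
send_rows([
  [[0,0,-3,0,0],[0,0,-7,0,0],[0,0,-11,0,0],[0,0,-15,0,0],[0,0,-18,0,0],[0,0,-20,0,0],[0,0,-22,0,0],[0,0,-24,0,0],[0,0,-25,0,0],[0,0,-25,0,0]],
])

```text
clock: 12.9
eef_pos: [556.3, 234.4, 173.0]
eef_rot: [3.142, -0.0, 1.77]
wrist_force: [0.2, 0.2, -2.4]
finger_gap: 11.7
```

```bash
python3 - <<'E'
from st import *
stat()
E
```

```text
cab xy [19.6  -0.55] z 172.95 Fcab [0.48 0.42] Fz -2.58 rot [-179.99    0.    101.44] M [-0.021 -0.096  0.021] 11.98 13.15
```

Request:
send_rows([
  [[0,0,-1,0,0],[0,0,-2,0,0],[0,0,-3,0,0],[0,0,-4,0,0],[0,0,-5,0,0],[0,0,-5,0,0],[0,0,-5,0,0]],
])

```text
clock: 13.85
eef_pos: [551.6, 233.4, 173.1]
eef_rot: [3.141, -0.0, 1.77]
wrist_force: [2.5, 1.1, -2.9]
finger_gap: 12.0
```

```bash
python3 - <<'E'
from st import *
stat()
E
```

```text
cab xy [14.68 -0.55] z 173.06 Fcab [2.48 0.32] Fz -2.01 rot [179.99  -0.   101.44] M [ 0.096 -0.616 -0.021] 11.45 14.1
```

Contact came at TCP x ≈ 15.6 (predicted 15.7), with 2.5 N. I'll press in to about 4.4 mm.

Request:
send_rows([
  [[0,0,-0.7,0,0],[0,0,-1.4,0,0],[0,0,-2.1,0,0],[0,0,-2.8,0,0],[0,0,-3.4,0,0],[0,0,-3.4,0,0],[0,0,-3.4,0,0],[0,0,-3.4,0,0]],
])

```text
clock: 14.9
eef_pos: [548.2, 232.8, 173.0]
eef_rot: [3.141, -0.0, 1.77]
wrist_force: [4.2, -0.1, -1.5]
finger_gap: 11.8
```

```bash
python3 - <<'E'
from st import *
stat();stat()
E
```

```text
cab xy [11.22 -0.56] z 173.03 Fcab [4.83 0.1 ] Fz -1.27 rot [179.99  -0.   101.44] M [ 0.228 -1.315 -0.033] 11.98 15.15
cab xy [11.19 -0.56] z 173.01 Fcab [4.63 0.26] Fz -1.4 rot [180.    -0.   101.44] M [ 0.229 -1.313 -0.048] 12.14 15.4
```

Request:
send_rows([
  [[0,0,-0.3,1.5,0],[0,0,-0.3,3,0],[0,0,-0.3,4.5,0],[0,0,-0.3,6,0],[0,0,-0.3,7,0],[0,0,-0.3,8,0],[0,0,-0.3,8,0]],
])

```text
clock: 16.1
eef_pos: [547.8, 232.7, 164.6]
eef_rot: [-3.141, -0.0, 1.771]
wrist_force: [4.8, 1.6, -2.1]
finger_gap: 12.1
```

```bash
python3 - <<'E'
from st import *
stat()
E
```

```text
cab xy [10.77 -0.58] z 164.63 Fcab [5.49 0.34] Fz -2.36 rot [-179.98    0.    101.44] M [ 0.234 -1.402 -0.059] 11.71 16.35
```

Request:
send_rows([
  [[0,0,0,1,0],[0,0,0,2,0],[0,0,0,3,0],[0,0,0,4,0],[0,0,0,5,0],[0,0,0,5,0]],
])

```text
clock: 16.95
eef_pos: [547.8, 232.7, 159.7]
eef_rot: [-3.141, 0.0, 1.771]
wrist_force: [5.6, 1.4, -2.3]
finger_gap: 11.9
```

```bash
python3 - <<'E'
from st import *
stat()
E
```

```text
cab xy [10.76 -0.56] z 159.65 Fcab [5.05 0.28] Fz -2.41 rot [-179.98    0.    101.44] M [ 0.279 -1.393 -0.044] 11.76 17.2
```

Request:
send_rows([
  [[0,0,0,1,0],[0,0,0,2,0],[0,0,0,3,0],[0,0,0,3.5,0],[0,0,0,3.5,0]],
])

```text
clock: 17.7
eef_pos: [547.8, 232.7, 156.2]
eef_rot: [-3.141, 0.0, 1.77]
wrist_force: [4.3, 1.1, -1.9]
finger_gap: 11.6
```

```bash
python3 - <<'E'
from st import *
stat()
E
```

```text
cab xy [10.79 -0.55] z 156.22 Fcab [4.99 0.19] Fz -2.32 rot [-179.98    0.    101.44] M [ 0.225 -1.356 -0.013] 11.83 17.95
```

Request:
send_rows([
  [[0,0,0,0.5,0],[0,0,0,1,0],[0,0,0,1.5,0],[0,0,0,2,0],[0,0,0,2,0]],
])

```text
clock: 18.45
eef_pos: [547.8, 232.7, 154.2]
eef_rot: [-3.141, -0.0, 1.77]
wrist_force: [5.5, 1.0, -2.4]
finger_gap: 11.9
```

```bash
python3 - <<'E'
from st import *
stat()
E
```

```text
cab xy [10.79 -0.56] z 154.25 Fcab [5.04 0.23] Fz -1.68 rot [-179.99   -0.    101.44] M [ 0.24  -1.346 -0.048] 12.01 18.7
```

Request:
send_rows([
  [[0,0,0,0.4,0],[0,0,0,0.8,0],[0,0,0,0.8,0],[0,0,0,0.8,0]],
])

```text
clock: 19.1
eef_pos: [547.8, 232.7, 153.4]
eef_rot: [-3.141, 0.0, 1.77]
wrist_force: [4.0, 1.3, -2.5]
finger_gap: 12.2
```

```bash
python3 -c "from st import *;stat()"
```

```text
cab xy [10.8  -0.56] z 153.47 Fcab [ 4.99 -0.26] Fz -1.74 rot [-179.99   -0.    101.44] M [ 0.248 -1.336 -0.05 ] 11.8 19.35
```

Request:
send_rows([
  [[0,0,0,0.4,0],[0,0,0,0.8,0],[0,0,0,0.8,0],[0,0,0,0.8,0]],
])

```text
clock: 19.75
eef_pos: [547.8, 232.7, 152.7]
eef_rot: [-3.141, -0.0, 1.771]
wrist_force: [4.4, 1.3, -0.3]
finger_gap: 11.4
```

```bash
python3 -c "from st import *;stat()"
```

```text
cab xy [10.8  -0.56] z 152.67 Fcab [4.91 0.01] Fz -1.83 rot [-179.99    0.    101.44] M [ 0.266 -1.344 -0.046] 12.21 20.0
```

Request:
send_rows([
  [[0,0,0,0.4,0],[0,0,0,0.8,0],[0,0,0,0.8,0],[0,0,0,0.8,0]],
])

```text
clock: 20.4
eef_pos: [547.8, 232.7, 151.9]
eef_rot: [-3.141, -0.0, 1.77]
wrist_force: [4.7, 0.6, -1.2]
finger_gap: 11.8
```

```bash
python3 -c "from st import *;stat()"
```

```text
cab xy [10.79 -0.55] z 151.88 Fcab [4.55 0.14] Fz -1.8 rot [-179.99    0.    101.44] M [ 0.232 -1.306 -0.047] 11.84 20.65
```

Request:
send_rows([
  [[0,0,0,0.4,0],[0,0,0,0.8,0],[0,0,0,0.8,0],[0,0,0,0.8,0]],
])

```text
clock: 21.05
eef_pos: [547.8, 232.7, 151.1]
eef_rot: [-3.141, 0.0, 1.77]
wrist_force: [4.7, 0.6, -2.0]
finger_gap: 11.8
```

```bash
python3 -c "from st import *;stat()"
```

```text
cab xy [10.79 -0.54] z 151.1 Fcab [4.87 0.52] Fz -1.87 rot [-179.99    0.    101.44] M [ 0.229 -1.33  -0.035] 11.76 21.3
```

Request:
send_rows([
  [[0,0,0,0.4,0],[0,0,0,0.8,0],[0,0,0,0.8,0],[0,0,0,0.8,0]],
])

```text
clock: 21.7
eef_pos: [547.8, 232.7, 150.3]
eef_rot: [-3.141, 0.0, 1.771]
wrist_force: [5.0, 1.9, -2.0]
finger_gap: 11.7
```

```bash
python3 -c "from st import *;stat()"
```

```text
cab xy [10.8  -0.56] z 150.32 Fcab [5.34 0.38] Fz -1.84 rot [-179.99    0.    101.44] M [ 0.228 -1.298 -0.036] 11.72 21.95
```

Request:
send_rows([
  [[0,0,0,0.4,0],[0,0,0,0.8,0],[0,0,0,0.8,0],[0,0,0,0.8,0]],
])

```text
clock: 22.35
eef_pos: [547.8, 232.7, 149.6]
eef_rot: [-3.141, 0.0, 1.771]
wrist_force: [4.5, -0.1, -1.1]
finger_gap: 12.1
```

```bash
python3 -c "from st import *;stat()"
```

```text
cab xy [10.8  -0.55] z 149.57 Fcab [4.92 0.08] Fz -3.02 rot [-179.99    0.    101.44] M [ 0.254 -1.297 -0.039] 11.59 22.6
```

Request:
send_rows([
  [[0,0,0,0.4,0],[0,0,0,0.8,0],[0,0,0,0.8,0],[0,0,0,0.8,0]],
])

```text
clock: 23.0
eef_pos: [547.8, 232.7, 148.8]
eef_rot: [-3.142, -0.0, 1.77]
wrist_force: [4.3, -0.0, -2.0]
finger_gap: 11.9
```

```bash
python3 -c "from st import *;stat()"
```

```text
cab xy [10.84 -0.55] z 148.86 Fcab [4.99 0.27] Fz -1.46 rot [180.     0.   101.44] M [ 0.207 -1.28  -0.019] 11.88 23.25
```

Request:
send_rows([
  [[0,0,0,0.4,0],[0,0,0,0.8,0],[0,0,0,0.8,0],[0,0,0,0.8,0]],
])

```text
clock: 23.65
eef_pos: [547.8, 232.7, 148.0]
eef_rot: [-3.142, 0.0, 1.771]
wrist_force: [4.7, 0.7, -1.6]
finger_gap: 11.9
```

```bash
python3 -c "from st import *;stat()"
```

```text
cab xy [10.82 -0.56] z 147.98 Fcab [4.75 0.49] Fz -1.26 rot [-179.99   -0.    101.44] M [ 0.239 -1.272 -0.032] 11.66 23.9
```

Request:
send_rows([
  [[0,0,0,0.4,0],[0,0,0,0.8,0],[0,0,0,0.8,0],[0,0,0,0.8,0]],
])

```text
clock: 24.3
eef_pos: [547.8, 232.7, 147.2]
eef_rot: [-3.142, 0.0, 1.771]
wrist_force: [4.6, -0.2, -1.7]
finger_gap: 11.8
```

```bash
python3 -c "from st import *;stat()"
```

```text
cab xy [10.85 -0.56] z 147.23 Fcab [ 5.28 -0.07] Fz -2.19 rot [-180.      0.    101.44] M [ 0.247 -1.247 -0.038] 12.03 24.55
```

Request:
send_rows([
  [[0,0,0,0.4,0],[0,0,0,0.8,0],[0,0,0,0.8,0],[0,0,0,0.8,0]],
])

```text
clock: 24.95
eef_pos: [547.8, 232.7, 146.4]
eef_rot: [-3.142, 0.0, 1.771]
wrist_force: [4.6, 1.8, -1.2]
finger_gap: 11.5
```

```bash
python3 -c "from st import *;stat()"
```

```text
cab xy [10.83 -0.57] z 146.4 Fcab [4.83 0.17] Fz -1.92 rot [-179.99   -0.    101.44] M [ 0.23  -1.264 -0.05 ] 11.88 25.2
```

Request:
send_rows([
  [[0,0,0,0.4,0],[0,0,0,0.8,0],[0,0,0,0.8,0],[0,0,0,0.8,0]],
])

```text
clock: 25.6
eef_pos: [547.8, 232.7, 145.6]
eef_rot: [-3.142, -0.0, 1.771]
wrist_force: [4.6, 1.7, -2.7]
finger_gap: 11.7
```

```bash
python3 -c "from st import *;stat()"
```

```text
cab xy [10.82 -0.56] z 145.61 Fcab [4.88 0.43] Fz -1.84 rot [-179.99   -0.    101.44] M [ 0.245 -1.277 -0.051] 12.13 25.85
```

Request:
send_rows([
  [[0,0,0,0.4,0],[0,0,0,0.8,0],[0,0,0,0.8,0],[0,0,0,0.8,0]],
])

```text
clock: 26.25
eef_pos: [547.8, 232.7, 144.8]
eef_rot: [-3.142, -0.0, 1.77]
wrist_force: [5.0, 0.9, -1.3]
finger_gap: 11.8
```

```bash
python3 -c "from st import *;stat()"
```

```text
cab xy [10.83 -0.55] z 144.81 Fcab [4.57 0.07] Fz -2.17 rot [-180.      0.    101.44] M [ 0.244 -1.248 -0.026] 11.44 26.5
```

Request:
send_rows([
  [[0,0,0,0.4,0],[0,0,0,0.8,0],[0,0,0,0.8,0],[0,0,0,0.8,0]],
])

```text
clock: 26.9
eef_pos: [548.0, 232.8, 144.7]
eef_rot: [3.141, -0.0, 1.771]
wrist_force: [2.4, 0.4, 5.5]
finger_gap: 12.3
```

```bash
python3 - <<'E'
from st import *
stat()
p=shot("wrist");cv2.imwrite("pics/w7.png",cv2.resize(p["img"][40:330,100:400,::-1],None,fx=2,fy=2))
E
```

```text
cab xy [10.99 -0.53] z 144.66 Fcab [ 2.67 -0.36] Fz 6.12 rot [ 1.7996e+02 -1.0000e-02  1.0144e+02] M [ 0.034 -0.738 -0.047] 12.05 27.15
```

View pics/w7.png

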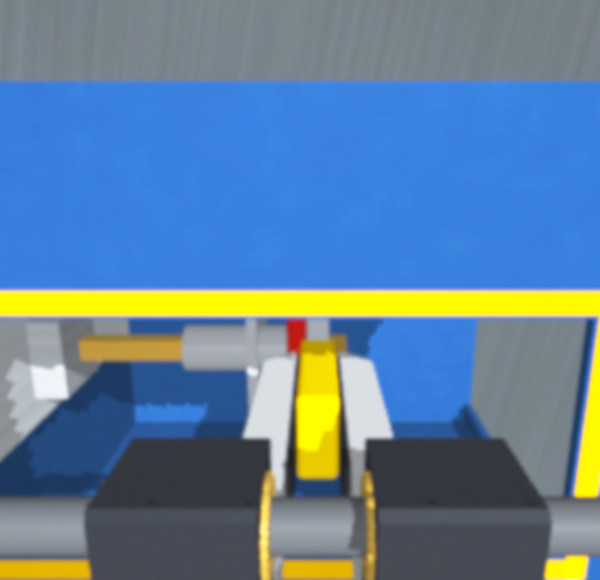

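The peg now carries the gauge: Fz went from -2 to +6 N at TCP z 144.7. That puts the seat at about 113, the low end of the range. The picture shows the plate between the red bumper (297,335) and the brass lip (341,345). I'll ease up, let the plate come near the lip, then open a little.

Request:
send_rows([
  [[0,0,0.2,-0.2,0],[0,0,0.4,-0.4,0],[0,0,0.6,-0.4,0],[0,0,0.8,-0.4,0],[0,0,0.8,-0.4,0],[0,0,0.8,-0.4,0]],
])

```text
clock: 27.8
eef_pos: [548.7, 232.9, 144.6]
eef_rot: [3.141, -0.0, 1.771]
wrist_force: [2.1, -0.1, 5.1]
finger_gap: 11.4
```

```bash
python3 -c "from st import *;stat()"
```

```text
cab xy [11.69 -0.53] z 144.61 Fcab [ 2.   -0.69] Fz 5.57 rot [179.99  -0.   101.45] M [ 0.034 -0.64  -0.034] 11.77 28.05
```

Request:
send_rows([
  [[0,0,0,-0.2,0],[0,0,0,-0.4,0],[0,0,0,-0.4,0],[0,0,0,-0.4,0]],
])

```text
clock: 28.45
eef_pos: [548.6, 232.8, 144.7]
eef_rot: [-3.141, 0.0, 1.771]
wrist_force: [3.7, 1.2, 0.1]
finger_gap: 11.8
```

```bash
python3 -c "from st import *;stat()"
```

```text
cab xy [11.61 -0.55] z 144.64 Fcab [4.21 0.21] Fz -0.34 rot [-179.99    0.    101.44] M [ 0.22  -1.096 -0.044] 11.94 28.7
```

The peg now carries about 2 N and the bumper presses about 4 N, so the gauge is nearly in its final state. I'll release with a partial opening.

Request:
send_rows([
  [[0.14,0,0,0,0],[0.16,0,0,0,0],[0.2,0,0,0,0],[0.25,0,0,0,0],[0.3,0,0,0,0],[0.3,0,0,0,0],[0.3,0,0,0,0],[0.3,0,0,0,0]],
])

```text
clock: 29.5
eef_pos: [548.6, 232.9, 144.8]
eef_rot: [-3.142, -0.0, 1.771]
wrist_force: [-0.2, 0.4, -0.6]
finger_gap: 28.0
```

```bash
python3 - <<'E'
from st import *
stat()
p=shot("wrist");cv2.imwrite("pics/w8.png",cv2.resize(p["img"][40:330,100:400,::-1],None,fx=2,fy=2))
E
```

```text
cab xy [11.64 -0.55] z 144.86 Fcab [-0.15 -0.11] Fz 0.01 rot [180.    -0.   101.44] M [-0.026 -0.088 -0.001] 28.2 29.75
```

View pics/w8.png

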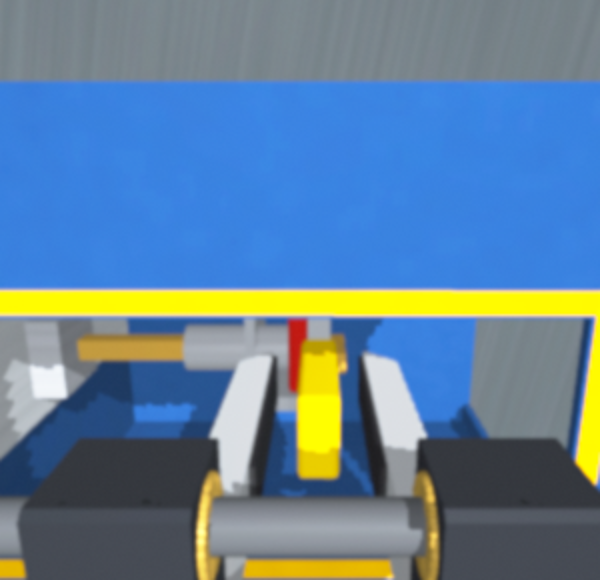

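The gauge is free and upright at (319,410), clear of both fingers and clamped between bumper and lip. I'll withdraw straight up.

Request:
send_rows([
  [[0.3,0,0,-5,0],[0.3,0,0,-14,0],[0.3,0,0,-26,0],[0.3,0,0,-40,0],[0.3,0,0,-60,0],[0.3,0,0,-85,0],[0.3,0,0,-110,0],[0.3,0,0,-140,0],[0.3,0,0,-165,0],[0.3,0,0,-180,0]],
])

```text
clock: 30.8
eef_pos: [548.7, 232.9, 328.5]
eef_rot: [3.138, -0.001, 1.771]
wrist_force: [0.2, 0.2, -0.2]
finger_gap: 28.1
```

Request:
send_rows([
  [[0.3,-20,0,0,0],[0.3,-50,0,0,0],[0.3,-80,0,0,0],[0.3,-100,0,0,0],[0.3,-100,0,0,0],[0.3,-100,0,0,0]],
])

```text
clock: 31.4
eef_pos: [568.4, 135.0, 325.7]
eef_rot: [3.141, -0.0, 1.77]
wrist_force: [0.4, 0.3, 0.5]
finger_gap: 28.1
```

```bash
python3 - <<'E'
from st import *
stat()
p=shot("wrist");a=p["img"][20:170,150:360,::-1]
cv2.imwrite("pics/w9.png",cv2.resize(a,None,fx=3.5,fy=3.5))
m=yellow(p);n,l,st,c=cv2.connectedComponentsWithStats(m)
for i in range(1,n):
    if st[i,4]>40:
        W=np.array([C@(atz(p,u,178)[:2]-H) for u in cv2.findNonZero((l==i).astype(np.uint8)).reshape(-1,2)],np.float32);print(st[i].tolist(),cv2.minAreaRect(W))
E
```

```text
cab xy [ 11.76 -99.69] z 325.2 Fcab [-0.08 -0.09] Fz -0.49 rot [180.   -0.  101.5] M [-0.024 -0.088 -0.009] 28.24 31.65
[163, 49, 169, 83, 2503] ((-0.25098419189453125, 0.9626655578613281), (176.99713134765625, 84.03843688964844), 0.12239564210176468)
[254, 83, 13, 25, 278] ((13.652091026306152, -2.742985725402832), (24.82452392578125, 13.106024742126465), 89.87893676757812)
[199, 278, 10, 28, 86] ((-61.387271881103516, -248.9844207763672), (42.034427642822266, 6.707083225250244), 75.59459686279297)
[199, 307, 6, 24, 82] ((-65.16232299804688, -291.93988037109375), (37.35660934448242, 6.831997871398926), 86.88842010498047)
```

View pics/w9.png

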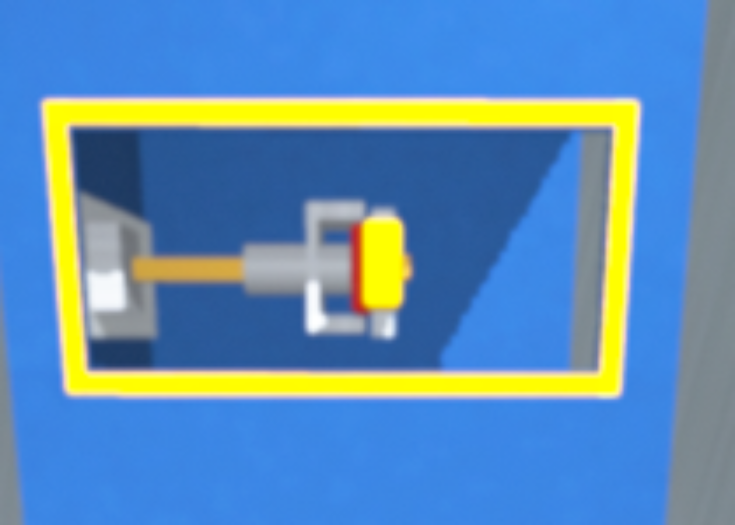

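The gauge hangs upright: its handle is at (383,263), seen end-on and square (0.1°), at cabinet x 13.65 against a seat of 13.8. The bumper is behind it, the lip in front, and the robot is clear. I'll hand it in.

```bash
python3 -c "
from cell import manip
print(manip.sign_off(), manip.read_state()['clock'])"
```

```text
the job is handed in; nothing more can be done
the job is handed in; nothing more can be done
```

The yellow-handled gauge is hanging by its eye on the brass hook inside the cabinet. I handed the job in at about 32 s; no verdict is reported.

I took it out of the block, brought it down through the hatch on the open side of the lip and pressed it about 4 mm into the bumper. I then lowered it until the peg carried it, which was about 5 mm below the nominal height. I eased the load off before letting go.

**Last checks:**
- **Pose:** the handle is seen end-on, square to the cabinet within 0.1° and at cabinet x 13.65, against an estimated seat of 13.8. The plate sits between the bumper and the lip, and the robot is clear.
- **Forces:** the highest I read at the hook was about 8 N down on the peg and about 5 N on the bumper. These readings were taken between moves, so a short peak during contact could have gone unseen.
- **Cabinet:** I saw no sign that the gauge or the gripper touched it, in the forces or the pictures.
- **Plug gauge, oil can and wrench:** I did not go near them, but I took no closing picture of them.

The wrist camera showed the gauge about 1 mm off along the closing direction. I corrected for this, and contact with the bumper then came within 0.1 mm of where I expected it.

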